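# Make up two gauge kits

### The arm

A 6-joint arm with a two-finger parallel gripper is mounted at the origin on the work surface. World frame = base frame: x ahead of the robot, y to its left, z up, the work surface at z = 0. Lengths are in mm, angles in rad, forces in N, time in s.
With the tool pointing down it reaches from about 275 to 750 mm from the base axis. Payload 10.2 kg.
Tool frame: the origin (TCP) lies at the very end of the fingers, on their centre line; the grasp point (between the pads) lies 19 mm behind it; z points along the fingers, y is the line along which they close (so a half turn about z gives the same grasp; the last joint's range is limited). The gripper opens to 85 mm and grips with 20 to 120 N. Pads are 22 mm wide; open, the fingers measure 114 mm over their backs; the gripper's body (76 mm by 85 mm) begins 54 mm behind the grasp point. The pads swing forward as they close: fully open they stand 13 mm farther back than shut.
Start: joints at [0.948, 0.313, 1.498, -0, 1.331, -0.223], TCP at [204.361, 483.599, 231.294] pointing down, gripper open.
Joint ranges: [-2.94, 2.94], [-0.97, 2.17], [0.19, 2.56], [-1.23, 4.37], [0.02, 3.11], [-2.88, 2.88]. Speed limits (rad/s): [2.39, 2.39, 3.01, 3.14, 3.14, 3.14].

### API

Orientations are given as a unit quaternion [w, x, y, z].
In Python, from rig import ctrl gives the robot as it stands.
- The arm moves only by the tool step_arm, never from a script. Its argument "increments" is a list of rows, each a list of 3 entries, a list of its own where there are three numbers: the shift along the tool's x, y, z in cm, then the turn, a rotation vector about the tool's x, y, z in degrees, then the opening in per cent of the stroke, from 0 (shut) to 100 (fully open). A call has 1 to 8 rows; each row is the pose to reach, as a shift and turn from the pose commanded when the call began, along the tool's axes at that moment; what a row does not reach only later rows make up. A row lasts 1/8 s, in which the tool goes at most 62.5 mm and 10.7 degrees, less where a joint would pass 70% of its speed; a pose out of reach is approached as far as the arm can. A call with a gripper value outside its range is refused whole. The fingers move at their own pace and stop on an object; "squeeze" is the grip in N (left out, the last holds). Time passes only in rows, so rows that repeat a pose let the fingers close. It gives the time, the measured TCP pose, the force, the opening and the grip force at its end, in the units of the state.
- ctrl.sense(): the state, without advancing time (a new reading comes with each control period).
- ctrl.capture(name): name is "scene" or "side" or "wrist"; returns a dict with "img" (420x560x3 uint8, red, green, blue), "fx", "fy", "cx", "cy" (pixels), "k1" (the pictures are not rectified: a ray, as slopes to the right and down, at radius r is drawn at 1 + k1 r^2 times it, then the intrinsics apply), "extrinsics" (4x4, takes a point from camera to world coordinates). Camera axes: x right, y down, z forward; pixel columns grow to the right and rows downward; lengths in mm; the calibration is good to about 2 mm. A picture is of the moment at which its call begins. There is no depth.
- ctrl.finish_job(): hands the job in; it is judged then, once.
The state is a dict: "time_s": time; "joints": joint angles; "dq": joint speeds; "tau": joint torques, N m; "eef_pos": TCP position; "ee_rot": TCP orientation; "force": force on the tool from outside, world axes, zero at the start; "wrist_torque": the same for the moment, N m; "grip_width": opening from 0.0 (shut) to 1.0 (fully open); "grip_force": force on a finger pad.
Only numpy, scipy, OpenCV 4.12 (cv2) and the standard library are available. Lean on these libraries where they do the work, as an engineer would, in place of code of your own. Each camera call takes 0.05 s, during which the arm holds its last target. There are 200 camera calls.

### The job

Make up two kits in the shallow trays: the red tray gets the white-dial gauge and the brass hose adapter; the yellow tray gets the green-dial gauge, the black star knob and the silver coupling. Lay each gauge flat, dial up, in its tray's big compartment and stand each small part upright in a small compartment of its own (either one), everything right down on the tray floor. Set the gauges down without dropping them, and leave the blue-dial gauge where it is.

Things in the scene. Friction and masses are not known exactly. Their poses are not given: they have to be found in the camera images.
- tray_red: Red shallow kit tray, open on top, 106 x 135 mm, 15 mm high, does not move. Origin: centre of its underside; z up. Floor 4 mm thick, walls and dividers 3 mm thick, all 15 mm high above the bench (11 mm deep inside). Gauge compartment (the one big one): 100 mm along x by 76 mm along y, centred at x 0, y -26.5 mm. Two small compartments, each 48.5 mm along x by 50 mm along y, centred at x +25.75 and x -25.75 mm, both at y +39.5 mm.
- tray_yellow: Yellow shallow kit tray, open on top, 106 x 135 mm, 15 mm high, does not move. Origin: centre of its underside; z up. Floor 4 mm thick, walls and dividers 3 mm thick, all 15 mm high above the bench (11 mm deep inside). Gauge compartment (the one big one): 100 mm along x by 76 mm along y, centred at x 0, y -26.5 mm. Two small compartments, each 48.5 mm along x by 50 mm along y, centred at x +25.75 and x -25.75 mm, both at y +39.5 mm.
- gauge_white: Pressure gauge with a white dial, lying on its back dial up, about 160 g. Round steel case 52 mm in diameter and 30 mm thick, brass stem in the plane of the dial; 78 mm long overall with the stem. Origin: underside, midway along the overall length; z up out of the dial. The case is centred at x +13 mm; the stem (14 mm square, then 11 mm round, axis 10 mm above the underside) runs to x -39 mm. It fits flat in a gauge compartment only roughly lengthwise, stem either way.
- gauge_green: Pressure gauge with a green dial, lying on its back dial up, about 160 g. Round steel case 52 mm in diameter and 30 mm thick, brass stem in the plane of the dial; 78 mm long overall with the stem. Origin: underside, midway along the overall length; z up out of the dial. The case is centred at x +13 mm; the stem (14 mm square, then 11 mm round, axis 10 mm above the underside) runs to x -39 mm. It fits flat in a gauge compartment only roughly lengthwise, stem either way.
- gauge_blue: Spare gauge with a blue dial, otherwise the same as the others (case 52 mm in diameter centred at x +13 mm, 30 mm thick, stem to x -39 mm). It stays where it is.
- adapter: Brass hose adapter standing upright, 46 mm high, about 90 g: hexagonal foot 31 mm across corners and 14 mm high, above it a ribbed round barrel 18 mm in diameter. Origin: centre of its underside, z up.
- knob: Black six-lobed plastic star knob with a red dot on top, standing upright, 34 mm high, about 50 g: round boss 24 mm in diameter up to 16 mm, then the head, about 30 mm in diameter, from 16 to 34 mm. Origin: centre of its underside, z up.
- coupling: Silver coupling, an upright cylinder 28 mm in diameter and 30 mm high with a black bore on top and dark rings round it, about 100 g. Origin: centre of its underside, z up.
Not all that is in view belongs to the job. What is shaped like the knob but purple is not meant.

How it is judged:
By the outcome, as a careful person would: the job done as asked, in the order asked, and still so for the second after the job is handed in, with the robot touching nothing.
It also fails if it takes over 120 s, if anything falls off the work surface, if the arm or the gripper's body presses on something with over 40 N, if the wrist force passes 120 N, or if a joint passes its speed limit or range.

## Working session

There is one attempt and no reset: what is moved stays moved. The work goes in short steps, Python scripts to look and compute and a tool call to move; the robot and the scene stay as the last step left them, time stands still between calls to the robot, and variables do not carry over. Pictures are saved under pics/ and viewed, at most 14 in all, crops included, and the job is handed in when it is done.

Besides the shell and the picture viewer there is one more tool, called after "Emit:" as name([rows], argument=value, ...), one row to a line, values as JSON. step_arm: Moves the arm, as the interface text tells. Its arguments: {"type":"object","properties":{"increments":{"type":"array"},"squeeze":{"type":"number"}},"required":["increments"]}

```bash
mkdir -p pics; ls; cat > h.py <<'E'
import numpy as np, cv2, pickle
from rig import ctrl
def cap(n,save=None):
    c=ctrl.capture(n); c['img']=np.asarray(c['img'])
    if save: cv2.imwrite('pics/'+save,cv2.cvtColor(c['img'],cv2.COLOR_RGB2BGR))
    return c
def ray(c,uv):
    K=np.array([[c['fx'],0,c['cx']],[0,c['fy'],c['cy']],[0,0,1.]])
    p=cv2.undistortPoints(np.array(uv,float).reshape(-1,1,2),K,np.array([c['k1'],0,0,0.])).reshape(-1,2)
    E=np.asarray(c['extrinsics']); d=np.c_[p,np.ones(len(p))]@E[:3,:3].T
    return E[:3,3],d
def onplane(c,uv,z):
    o,d=ray(c,uv); return o+d*((z-o[2])/d[:,2])[:,None]
def proj(c,P):
    E=np.linalg.inv(np.asarray(c['extrinsics'])); q=np.atleast_2d(P)@E[:3,:3].T+E[:3,3]
    s=q[:,:2]/q[:,2:]; s=s*(1+c['k1']*(s**2).sum(1))[:,None]
    return s*[c['fx'],c['fy']]+[c['cx'],c['cy']]
E
python3 - <<'E'
from h import *
for n in ['scene','side','wrist']:
    c=cap(n,n+'0.png'); pickle.dump(c,open(n+'0.pkl','wb')); print(n,c['fx'],c['k1'],np.round(c['extrinsics'],2).tolist())
print(ctrl.sense())
E
```

```text
pics
scene 448.67833494758446 0.051763076822726115 [[0.85, 0.38, -0.36, 878.02], [0.52, -0.62, 0.58, -570.59], [-0.0, -0.69, -0.73, 744.75], [0.0, 0.0, 0.0, 1.0]]
side 406.9918054271709 -0.024514812493936763 [[0.81, -0.43, 0.39, 194.72], [-0.58, -0.61, 0.54, -431.32], [0.0, -0.67, -0.74, 635.83], [0.0, 0.0, 0.0, 1.0]]
wrist 354.97257664888247 -0.04449160197031268 [[0.39, 0.87, 0.29, 128.49], [0.92, -0.37, -0.13, 515.59], [-0.0, 0.32, -0.95, 372.59], [0.0, 0.0, 0.0, 1.0]]
{'time_s': 0.15, 'joints': array([ 9.47629387e-01,  3.13345113e-01,  1.49822805e+00, -3.13171278e-06,
        1.33100347e+00, -2.23404512e-01]), 'dq': array([-0.00039143, -0.00306765, -0.00300517,  0.00092046,  0.00150833,
       -0.00012225]), 'tau': array([ 1.66070440e-04, -4.12366033e+01, -2.59799355e+01, -3.09080797e-04,
        3.20196254e-03,  6.57888131e-05]), 'eef_pos': array([204.23498253, 483.44811034, 230.86743788]), 'ee_rot': array([-2.00702250e-04,  1.98552522e-01,  9.80090125e-01, -4.49193452e-04]), 'force': array([0.05068452, 0.07388521, 0.56982066]), 'wrist_torque': array([0.00784563, 0.00480904, 0.00891276]), 'grip_force': 0.0, 'grip_width': 0.9987661306443878}
```

View pics/scene0.png

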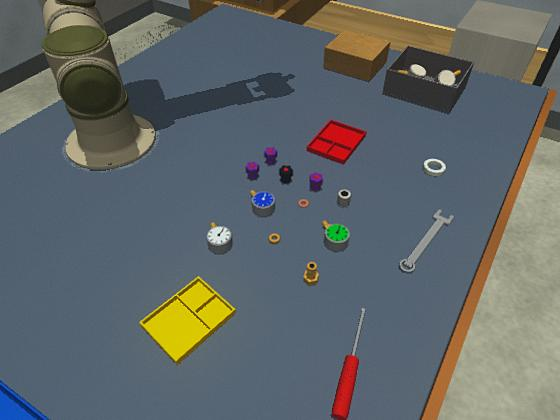

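View pics/side0.png

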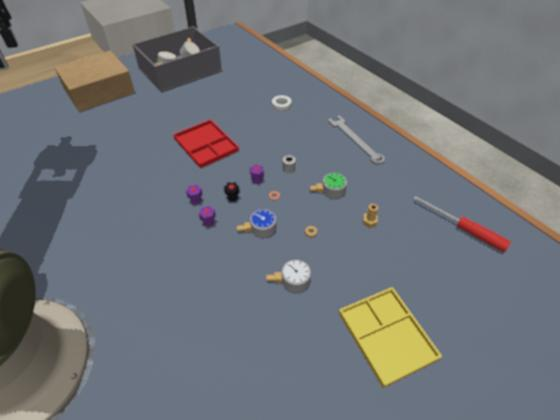

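The scene view shows the white gauge at (219,237), green (337,235), blue (263,202), adapter (311,274), knob (286,173) with purple decoys round it, and coupling (344,197). The red tray is at (337,140) and the yellow one at (188,318). The side view shows the same items: white (296,273), green (334,184), adapter (372,215), knob (232,190), coupling (289,163), red tray (206,143), yellow tray (389,334).

```bash
cat > m.py <<'E'
from h import *
def blob(c,near,f,r=16):
    hsv=cv2.cvtColor(c['img'],cv2.COLOR_RGB2HSV).astype(int); m=f(hsv[...,0],hsv[...,1],hsv[...,2])
    yy,xx=np.mgrid[:420,:560]; m=m&((xx-near[0])**2+(yy-near[1])**2<r*r)
    return m.astype(np.uint8)
def cen(m):
    y,x=np.nonzero(m); return np.array([x.mean(),y.mean()]),len(x)
white=lambda h,s,v:(s<50)&(v>165)
green=lambda h,s,v:(h>45)&(h<75)&(s>130)
blue=lambda h,s,v:(h>110)&(h<130)&(s>200)&(v>120)
brass=lambda h,s,v:(h>10)&(h<25)&(s>110)&(v>80)
dark=lambda h,s,v:(v<35)
reddot=lambda h,s,v:((h<6)|(h>174))&(s>120)&(v>80)
red=lambda h,s,v:((h<6)|(h>174))&(s>120)&(v>60)
yel=lambda h,s,v:(h>24)&(h<34)&(s>120)&(v>60)
E
python3 - <<'E'
from m import *
C={n:pickle.load(open(n+'0.pkl','rb')) for n in['scene','side']}
T=[('white',white,30,(219,236),(296,271),14),('green',green,30,(337,234),(334,183),16),('blue',blue,30,(263,200),(263,220),16),
('wstem',brass,10,(212,227),(275,277),12),('gstem',brass,10,(326,226),(318,188),12),
('knobdot',reddot,34,(286,172),(232,187),9),('coup_bore',dark,30,(344,193),(289,159),8),('adapter',brass,23,(311,274),(372,215),18)]
for n,f,z,a,b,r in T:
    for k,near in(('scene',a),('side',b)):
        try:
            m=blob(C[k],near,f,r); u,N=cen(m); print(n,k,u.round(1),N,onplane(C[k],[u],z)[0,:2].round(1))
        except Exception as e: print(n,k,e)
for n,f,a,b in(('red',red,(337,140),(206,143)),('yel',yel,(188,318),(389,334))):
    for k,near in(('scene',a),('side',b)):
        m=blob(C[k],near,f,60); m=cv2.morphologyEx(m,cv2.MORPH_OPEN,np.ones((3,3)))
        ct=max(cv2.findContours(m,0,2)[0],key=cv2.contourArea); h=cv2.convexHull(ct)
        q=cv2.approxPolyDP(h,6,True).reshape(-1,2)
        P=onplane(C[k],q,15)[:,:2]; print(n,k,q.tolist(),P.round(0).tolist(),np.linalg.norm(P-np.roll(P,-1,0),axis=1).round())
        P=onplane(C[k],h.reshape(-1,2),15)[:,:2].astype(np.float32);print(cv2.minAreaRect(P))
ims=[]
for k,pts in(('scene',[(188,318),(337,140),(240,220)]),('side',[(389,334),(206,143),(270,230)])):
    ims.append(np.hstack([cv2.resize(C[k]['img'][y-45:y+45,x-45:x+45],(260,260),interpolation=2) for x,y in pts]))
cv2.imwrite('pics/crops.png',np.vstack(ims)[...,::-1])
E
```

```text
white scene [218.3 234.9] 271 [ 454.  -131.6]
white side [295.9 271.4] 496 [ 452.8 -130.8]
green scene [337.  232.4] 273 [660.5   2.2]
green side [334.5 180.5] 179 [658.9   2.8]
blue scene [262.5 199.2] 141 [475.6   2.6]
blue side [259.2 216.2] 4 [472.   12.6]
wstem scene [212.8 224.7] 20 [ 414.7 -102.4]
wstem side [275.2 277.5] 90 [ 423.3 -109.7]
gstem scene [325.5 223.9] 33 [622.3  26.9]
gstem side [317.3 188. ] 63 [628.4  21.2]
knobdot scene [285.5 169. ] 12 [469.7 111.3]
knobdot side [231.  186.3] 34 [468.4 112.5]
coup_bore scene [344.3 193.3] 22 [622.8 113.9]
coup_bore side [289. 159.] 3 [621.2 114.5]
adapter scene [310.8 274.2] 225 [ 662.6 -113.1]
adapter side [370.5 216.5] 194 [ 654.9 -111.6]
red scene [[329, 120], [365, 131], [343, 163], [307, 150]] [[457.0, 362.0], [561.0, 368.0], [568.0, 222.0], [468.0, 220.0]] [104. 146. 100. 143.]
((512.850341796875, 294.01971435546875), (111.87381744384766, 151.75711059570312), 0.43026524782180786)
red side [[211, 120], [237, 150], [199, 166], [174, 134]] [[560.0, 364.0], [551.0, 225.0], [452.0, 227.0], [458.0, 366.0]] [139.  99. 139. 102.]
((505.6590881347656, 294.8791198730469), (110.28465270996094, 147.5222625732422), 0.35194602608680725)
yel scene [[231, 310], [176, 360], [140, 323], [176, 300], [217, 298]] [[573.0, -254.0], [550.0, -378.0], [450.0, -359.0], [473.0, -290.0], [536.0, -247.0]] [127. 102.  73.  76.  38.]
((511.6814270019531, -306.36700439453125), (129.17710876464844, 106.4478988647461), 78.19490814208984)
yel side [[391, 293], [439, 357], [383, 384], [340, 310]] [[566.0, -255.0], [544.0, -378.0], [444.0, -356.0], [473.0, -227.0]] [125. 103. 132.  97.]
((509.41876220703125, -303.13226318359375), (135.18299865722656, 106.28311920166016), 78.18861389160156)
```

View pics/crops.png

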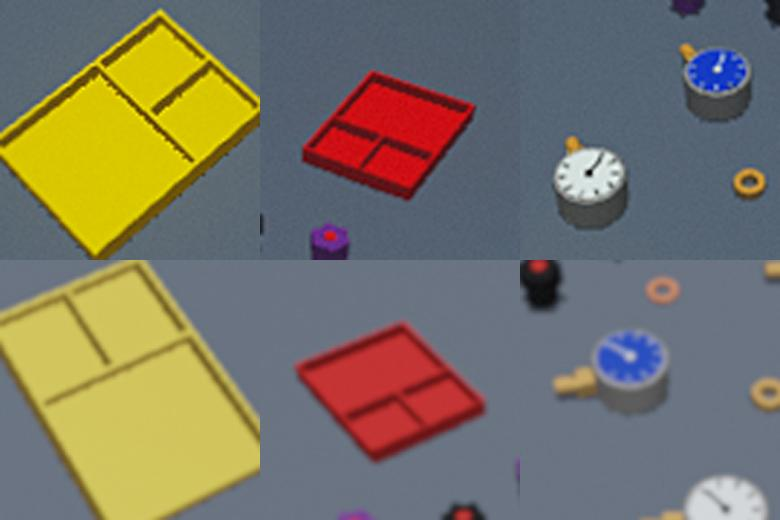

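The crops show both trays lying flat. The red tray's small compartments face -y (yaw about 180°), and the yellow tray's face +y (yaw about -11°). First I'll hover over the white gauge.

```bash
cat > go.py <<'E'
import sys
from h import *
from scipy.spatial.transform import Rotation as Ro
def go(x,y,z,yaw,st=None):
    """tool shift cm / turn deg to put TCP at x,y,z, pointing down, finger line at yaw deg"""
    s=st or ctrl.sense(); w,a,b,c=s['ee_rot']; R=Ro.from_quat([a,b,c,w])
    p=np.array(s['eef_pos']); yc=np.degrees(np.arctan2(*R.as_matrix()[[1,0],1]))
    yaw=yc+(yaw-yc+90)%180-90
    t=np.radians(yaw); yt=np.array([np.cos(t),np.sin(t),0]); zt=np.array([0,0,-1.]); G=Ro.from_matrix(np.c_[np.cross(yt,zt),yt,zt])
    print('shift cm',(R.inv().apply(np.array([x,y,z])-p)/10).round(2),'turn',np.degrees((R.inv()*G).as_rotvec()).round(1),'| pos',p.round(1),'yaw',yc.round(1),'F',s['force'].round(1),'grip',round(s['grip_width'],3),round(s['grip_force'],1),'t',round(s['time_s'],1))
if __name__=='__main__': go(*map(float,sys.argv[1:5]))
E
python3 go.py 453 -131 150 53
```

```text
shift cm [-46.83 -46.91   8.12] turn [-0.1 -0.  14.1] | pos [204.2 483.4 230.9] yaw 67.1 F [0.1 0.1 0.6] grip 0.999 0.0 t 0.1
```

Emit:
step_arm([
  [[-46.8,-46.9,0],[0,0,14],100],
  [[-46.8,-46.9,0],[0,0,14],100],
  [[-46.8,-46.9,0],[0,0,14],100],
  [[-46.8,-46.9,0],[0,0,14],100],
  [[-46.8,-46.9,0],[0,0,14],100],
  [[-46.8,-46.9,0],[0,0,14],100],
  [[-46.8,-46.9,0],[0,0,14],100],
  [[-46.8,-46.9,0],[0,0,14],100],
])

```text
time_s: 1.15
eef_pos: [392.2, 18.0, 231.4]
ee_rot: [0.0, 0.317, 0.949, 0.0]
force: [1.3, 1.3, -0.1]
grip_width: 0.998
grip_force: 0.0
```

```bash
python3 go.py 453 -131 150 53
```

```text
shift cm [-13.81  -8.27   8.15] turn [0.  0.  0.1] | pos [392.2  18.  231.4] yaw 53.1 F [ 1.3  1.3 -0.1] grip 0.998 0.0 t 1.1
```

Emit:
step_arm([
  [[-13.8,-8.3,8],[0,0,0],100],
  [[-13.8,-8.3,8],[0,0,0],100],
  [[-13.8,-8.3,8],[0,0,0],100],
  [[-13.8,-8.3,8],[0,0,0],100],
  [[-13.8,-8.3,8],[0,0,0],100],
])

```text
time_s: 1.78
eef_pos: [452.2, -128.7, 151.4]
ee_rot: [-0.0, 0.317, 0.949, 0.0]
force: [0.4, -0.2, -0.4]
grip_width: 0.998
grip_force: 0.0
```

```bash
python3 - <<'E'
from m import *
from go import go
go(453,-131,12,53)
c=cap('wrist','w1.png'); pickle.dump(c,open('w1.pkl','wb'))
print(proj(c,[[453,-131,30],[420,-107,10]]).round())
E
```

```text
shift cm [-0.21 -0.14 13.94] turn [ 0.  -0.   0.1] | pos [ 452.2 -128.7  151.4] yaw 53.1 F [ 0.4 -0.2 -0.4] grip 0.998 0.0 t 1.8
[[277. 208.]
 [276. 151.]]
```

View pics/w1.png

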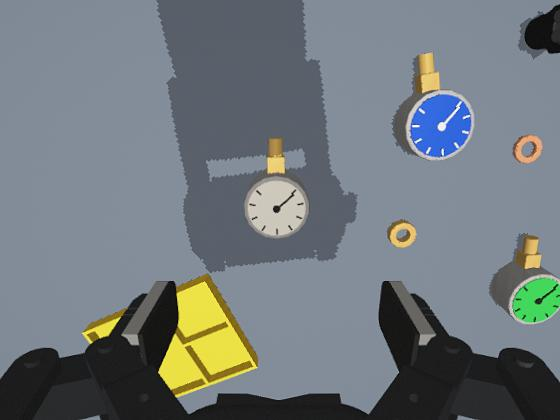

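The wrist view shows the white dial at (277,207), exactly where projected. Its stem points straight up at (275,150), so the fingers are aligned to grip across the case.

Emit:
step_arm([
  [[0,0,6],[0,0,0],100],
  [[0,0,11],[0,0,0],100],
  [[0,0,13],[0,0,0],100],
  [[0,0,14],[0,0,0],100],
  [[0,0,14],[0,0,0],100],
  [[0,0,14],[0,0,0],100],
])

```text
time_s: 2.58
eef_pos: [453.1, -129.2, 12.4]
ee_rot: [0.001, 0.316, 0.949, -0.0]
force: [0.2, -0.9, -0.0]
grip_width: 1.003
grip_force: 0.0
```

```bash
python3 - <<'E'
from m import *
from go import go
go(453,-131,11,53)
c=cap('wrist','w2.png')
E
```

```text
shift cm [-0.1  -0.15  0.14] turn [0.  0.1 0.1] | pos [ 453.1 -129.2   12.4] yaw 53.1 F [ 0.2 -0.9 -0. ] grip 1.003 0.0 t 2.6
```

View pics/w2.png

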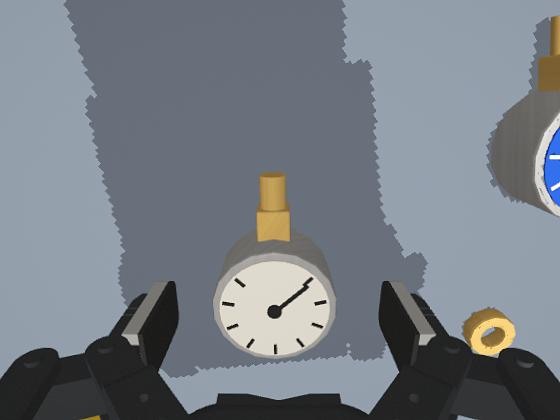

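The dial at (275,306) sits between the pads and is nearly centred. I'll close on it and lift.

Emit:
step_arm([
  [[-0.1,-0.15,0.3],[0,0,0],100],
  [[-0.1,-0.15,0.3],[0,0,0],50],
  [[-0.1,-0.15,0.3],[0,0,0],40],
  [[-0.1,-0.15,0.3],[0,0,0],30],
  [[-0.1,-0.15,0.3],[0,0,0],30],
  [[-0.1,-0.15,0.3],[0,0,0],30],
  [[-0.1,-0.15,0.3],[0,0,0],30],
  [[-0.1,-0.15,0.3],[0,0,0],30],
], squeeze=60)

```text
time_s: 3.62
eef_pos: [452.5, -131.0, 8.8]
ee_rot: [0.0, 0.317, 0.949, -0.0]
force: [-1.3, 0.5, 7.0]
grip_width: 0.585
grip_force: 61.9
```

Emit:
step_arm([
  [[0,0,-1],[0,0,0],30],
  [[0,0,-4],[0,0,0],30],
  [[0,0,-8],[0,0,0],30],
  [[0,0,-10],[0,0,0],30],
  [[0,0,-10],[0,0,0],30],
])

```text
time_s: 4.25
eef_pos: [452.8, -131.2, 109.6]
ee_rot: [0.001, 0.317, 0.949, -0.0]
force: [0.3, 0.7, -2.6]
grip_width: 0.591
grip_force: 62.9
```

```bash
python3 - <<'E'
from m import *
from go import go
go(509,307,110,90)
c=cap('wrist','w3.png')
E
```

```text
shift cm [21.82 38.41 -0.09] turn [ -0.    0.2 -36.9] | pos [ 452.8 -131.2  109.6] yaw 53.1 F [ 0.3  0.7 -2.6] grip 0.591 62.9 t 4.2
```

View pics/w3.png

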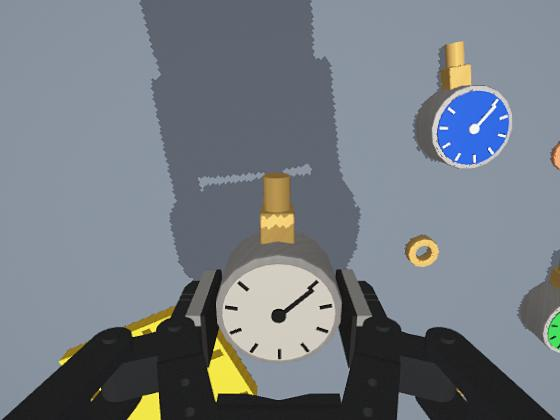

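The white gauge is held level at (279,315) with the stem up. I'll carry it to a hover beside the red tray and measure the tray from near.

```bash
python3 go.py 590 300 220 90
```

```text
shift cm [ 14.85  42.72 -11.17] turn [ -0.    0.  -36.9] | pos [ 452.2 -130.8  108.3] yaw 53.1 F [-0.3 -0.3 -2.3] grip 0.583 62.9 t 4.3
```

Emit:
step_arm([
  [[1,3,-4],[0,0,-2],30],
  [[3,8,-8],[0,0,-9],30],
  [[5,13,-11],[0,0,-18],30],
  [[7,19,-11],[0,0,-26],30],
  [[9,25,-11],[0,0,-33],30],
  [[11,31,-11],[0,0,-37],30],
  [[13,37,-11],[0,0,-37],30],
  [[14.8,42.7,-11],[0,0,-37],30],
])

```text
time_s: 5.3
eef_pos: [589.3, 298.0, 216.3]
ee_rot: [-0.001, -0.001, 1.0, -0.0]
force: [1.0, -1.1, -2.1]
grip_width: 0.584
grip_force: 63.7
```

```bash
python3 - <<'E'
from m import *
from go import go
go(590,300,220,90)
c=cap('wrist','w4.png'); pickle.dump(c,open('w4.pkl','wb'))
m=blob(c,(280,150),red,260); m=cv2.morphologyEx(m,cv2.MORPH_OPEN,np.ones((3,3)))
ct=max(cv2.findContours(m,0,2)[0],key=cv2.contourArea); h=cv2.convexHull(ct)
for z in(0,15):print(z,cv2.minAreaRect(onplane(c,h.reshape(-1,2),z)[:,:2].astype(np.float32)))
q=cv2.approxPolyDP(h,8,True).reshape(-1,2);print(q.tolist(),onplane(c,q,15).round(1)[:,:2].tolist())
E
```

```text
shift cm [-0.07  0.2  -0.37] turn [-0.1 -0.1  0.1] | pos [589.3 298.  216.3] yaw 90.1 F [ 1.  -1.1 -2.1] grip 0.584 63.7 t 5.3
0 ((509.65673828125, 299.88629150390625), (110.46551513671875, 140.6735382080078), 0.10072894394397736)
15 ((509.5601501464844, 299.81488037109375), (105.84085845947266, 134.78419494628906), 0.10074052214622498)
[[356, 36], [350, 154], [212, 154], [206, 36]] [[456.7, 366.0], [561.4, 366.9], [561.6, 233.2], [456.8, 233.4]]
```

View pics/w4.png

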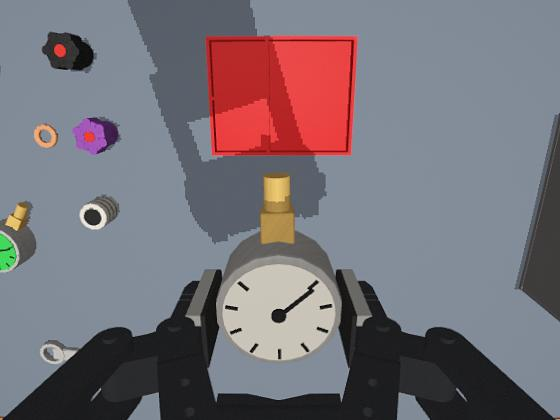

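The red tray measures 105.8 × 134.8 mm, centred at (509.6, 299.8) with corners at (206,36) and (350,154). The big compartment is on the +y side. The case goes to (522.5, 326).

```bash
python3 go.py 522 326 40 90
```

```text
shift cm [ 6.69  2.16 17.49] turn [ 0.1 -0.2  0.3] | pos [589.6 304.4 214.6] yaw 90.3 F [-1.2  6.4 -3.1] grip 0.59 63.8 t 5.3
```

Emit:
step_arm([
  [[3,1,6],[0,0,0],30],
  [[6.7,2.2,10],[0,0,0],30],
  [[6.7,2.2,14],[0,0,0],30],
  [[6.7,2.2,17],[0,0,0],30],
  [[6.7,2.2,17],[0,0,0],30],
  [[6.7,2.2,17],[0,0,0],30],
])

```text
time_s: 6.1
eef_pos: [522.6, 318.1, 49.0]
ee_rot: [0.0, -0.001, 1.0, 0.0]
force: [0.0, -0.7, -1.7]
grip_width: 0.585
grip_force: 63.8
```

```bash
python3 go.py 522 326 13 90
```

```text
shift cm [0.07 0.79 3.6 ] turn [0.  0.  0.1] | pos [522.6 318.1  49. ] yaw 90.1 F [ 0.  -0.7 -1.7] grip 0.585 63.8 t 6.1
```

Emit:
step_arm([
  [[0,0.8,0.5],[0,0,0],30],
  [[0,0.8,1.5],[0,0,0],30],
  [[0,0.8,2.2],[0,0,0],30],
  [[0,0.8,2.7],[0,0,0],30],
  [[0,0.8,3.0],[0,0,0],30],
  [[0,0.8,3.2],[0,0,0],30],
  [[0,0.8,3.3],[0,0,0],30],
  [[0,0.8,3.3],[0,0,0],30],
])

```text
time_s: 7.1
eef_pos: [522.2, 326.0, 15.4]
ee_rot: [0.0, -0.001, 1.0, 0.0]
force: [-0.1, 0.3, -1.8]
grip_width: 0.584
grip_force: 63.8
```

```bash
python3 go.py 522 326 13 90
```

```text
shift cm [ 0.02 -0.    0.24] turn [0.  0.  0.1] | pos [522.2 326.   15.4] yaw 90.1 F [-0.1  0.3 -1.8] grip 0.584 63.8 t 7.1
```

Emit:
step_arm([
  [[0,0,0.1],[0,0,0],30],
  [[0,0,0.15],[0,0,0],30],
  [[0,0,0.2],[0,0,0],30],
  [[0,0,0.25],[0,0,0],30],
])

```text
time_s: 7.6
eef_pos: [522.3, 326.0, 12.9]
ee_rot: [0.0, -0.001, 1.0, 0.0]
force: [-1.5, -0.3, 2.9]
grip_width: 0.586
grip_force: 64.0
```

Contact came at exactly the expected height (TCP z 12.9). I'll release and lift.

Emit:
step_arm([
  [[0,0,0],[0,0,0],64],
  [[0,0,0],[0,0,0],75],
  [[0,0,0],[0,0,0],75],
  [[0,0,-2],[0,0,0],75],
  [[0,0,-6],[0,0,0],75],
  [[0,0,-12],[0,0,0],75],
  [[0,0,-17],[0,0,0],75],
  [[0,0,-17],[0,0,0],75],
])

```text
time_s: 8.6
eef_pos: [523.7, 326.7, 188.7]
ee_rot: [0.005, -0.001, 1.0, 0.002]
force: [0.1, -1.1, -0.1]
grip_width: 0.749
grip_force: 0.0
```

```bash
python3 - <<'E'
from m import *
from go import go
go(659,-112,150,30)
c=cap('wrist','w5.png'); pickle.dump(c,open('w5.pkl','wb'))
E
```

```text
shift cm [-13.42 -43.9    3.84] turn [ 0.5  0.4 60.1] | pos [523.7 326.7 188.7] yaw 90.1 F [ 0.1 -1.1 -0.1] grip 0.749 0.0 t 8.6
```

View pics/w5.png

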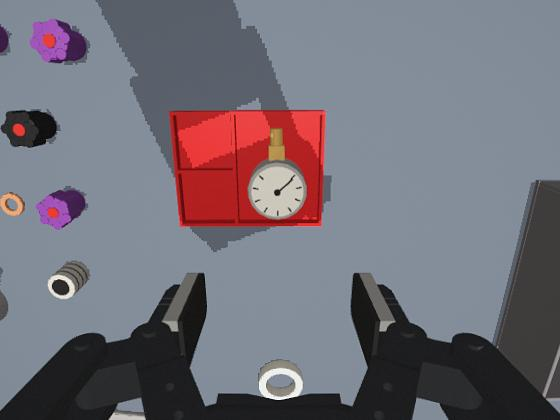

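The white gauge lies flat in the red tray's big compartment at (277,190), dial up. Next is the adapter; I'll hover over it.

Emit:
step_arm([
  [[-13.5,-43.9,0],[0,0,0],75],
  [[-13.5,-43.9,0],[0,0,0],75],
  [[-13.5,-43.9,0],[0,0,0],75],
  [[-13.5,-43.9,0],[0,0,0],75],
  [[-13.5,-43.9,0],[0,0,0],75],
  [[-13.5,-43.9,0],[0,0,0],75],
  [[-13.5,-43.9,0],[0,0,0],75],
  [[-13.5,-43.9,2],[0,0,0],75],
])

```text
time_s: 9.65
eef_pos: [658.3, -116.3, 162.4]
ee_rot: [0.0, 0.001, 1.0, -0.0]
force: [-0.1, 0.5, -0.2]
grip_width: 0.752
grip_force: 0.0
```

Emit:
step_arm([
  [[0,0,0],[0,0,0],75],
  [[0,0,0],[0,0,0],75],
  [[0,0,0],[0,0,0],75],
])

```text
time_s: 10.02
eef_pos: [658.0, -111.2, 163.5]
ee_rot: [0.0, -0.002, 1.0, -0.0]
force: [0.4, -1.0, 0.6]
grip_width: 0.751
grip_force: 0.0
```

```bash
python3 - <<'E'
from m import *
from go import go
c=cap('wrist','w6.png'); pickle.dump(c,open('w6.pkl','wb'))
go(659,-112,130,90)
print(proj(c,[[659,-112,0],[659,-112,46]]).round())
hsv=cv2.cvtColor(c['img'],cv2.COLOR_RGB2HSV)
m=blob(c,proj(c,[[659,-112,23]])[0],brass,90)
for ct in cv2.findContours(m,0,2)[0]:
    if cv2.contourArea(ct)>60: print(cv2.boundingRect(ct),cv2.contourArea(ct))
E
```

```text
shift cm [-0.09 -0.06  3.35] turn [-0.   0.   0.2] | pos [ 658.  -111.4  163.5] yaw 90.2 F [ 0.3  0.3 -0.2] grip 0.755 0.0 t 10.1
[[278. 192.]
 [278. 208.]]
(263, 177, 35, 43) 996.5
```

View pics/w6.png

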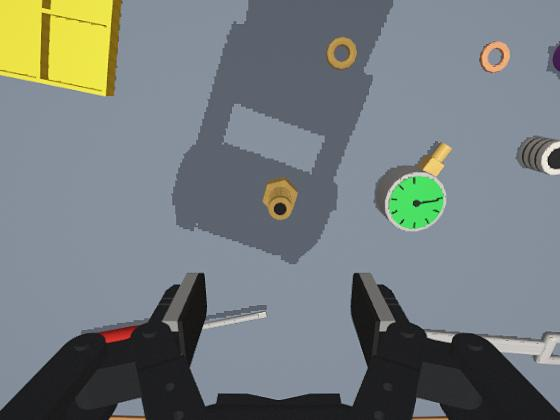

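The adapter's bore is at (280,208), within 1 mm of the estimate. I'll descend and grip the barrel.

Emit:
step_arm([
  [[-0.1,0,5],[0,0,0],75],
  [[-0.1,0,10],[0,0,0],60],
  [[-0.1,0,13],[0,0,0],50],
  [[-0.1,0,14.1],[0,0,0],50],
  [[-0.1,0,14.1],[0,0,0],50],
  [[-0.1,0,14.1],[0,0,0],5],
  [[-0.1,0,14.1],[0,0,0],5],
  [[-0.1,0,14.1],[0,0,0],5],
], squeeze=50)

```text
time_s: 11.08
eef_pos: [659.8, -112.9, 23.6]
ee_rot: [0.001, -0.001, 1.0, -0.0]
force: [-1.4, 1.2, 6.5]
grip_width: 0.19
grip_force: 48.8
```

Emit:
step_arm([
  [[0,0,0],[0,0,0],5],
  [[0,0,0],[0,0,0],5],
  [[0,0,0],[0,0,0],5],
])

```text
time_s: 11.45
eef_pos: [659.7, -112.9, 23.6]
ee_rot: [0.001, -0.001, 1.0, -0.0]
force: [-0.7, 1.0, 6.8]
grip_width: 0.19
grip_force: 48.8
```

Emit:
step_arm([
  [[0,0,-1],[0,0,0],5],
  [[0,0,-4],[0,0,0],5],
  [[0,0,-8],[0,0,0],5],
  [[0,0,-10],[0,0,0],5],
  [[0,0,-10],[0,0,0],5],
])

```text
time_s: 12.08
eef_pos: [659.5, -113.1, 123.8]
ee_rot: [0.002, -0.001, 1.0, -0.001]
force: [-0.4, -1.0, -1.6]
grip_width: 0.189
grip_force: 48.9
```

```bash
python3 go.py 484 260 100 90
```

```text
shift cm [17.5  37.34  2.27] turn [-0.1  0.2  0.1] | pos [ 659.5 -113.1  123.8] yaw 90.1 F [-0.4 -1.  -1.6] grip 0.189 48.9 t 12.1
```

Emit:
step_arm([
  [[17.5,37.3,0],[0,0,0],5],
  [[17.5,37.3,0],[0,0,0],5],
  [[17.5,37.3,0],[0,0,0],5],
  [[17.5,37.3,0],[0,0,0],5],
  [[17.5,37.3,0],[0,0,0],5],
  [[17.5,37.3,0],[0,0,0],5],
  [[17.5,37.3,0],[0,0,0],5],
  [[17.5,37.3,0],[0,0,0],5],
])

```text
time_s: 13.08
eef_pos: [481.6, 261.6, 120.8]
ee_rot: [-0.001, -0.003, 1.0, -0.0]
force: [-0.3, -0.5, -0.3]
grip_width: 0.186
grip_force: 49.0
```

Emit:
step_arm([
  [[0,0,2],[0,0,0],5],
  [[0,0,4],[0,0,0],5],
  [[0,0,4],[0,0,0],5],
  [[0,0,4],[0,0,0],5],
])

```text
time_s: 13.58
eef_pos: [483.9, 259.4, 82.2]
ee_rot: [0.0, -0.0, 1.0, 0.0]
force: [0.6, -0.5, -0.2]
grip_width: 0.197
grip_force: 49.0
```

```bash
python3 - <<'E'
from m import *
from go import go
go(484,260,28,90)
c=cap('wrist','w7.png')
E
```

```text
shift cm [-0.01  0.05  5.42] turn [0.  0.  0.1] | pos [483.9 259.4  82.2] yaw 90.1 F [ 0.6 -0.5 -0.2] grip 0.197 49.0 t 13.6
```

View pics/w7.png

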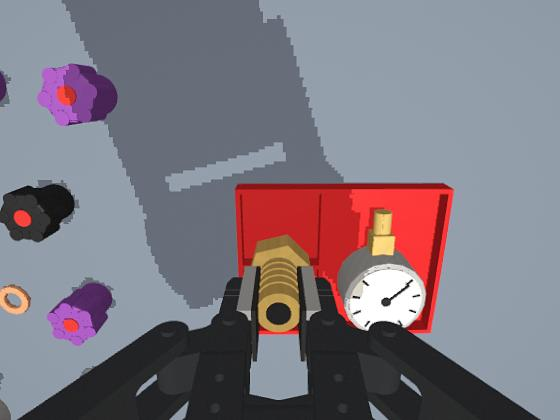

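The adapter is held upright at (278,300), with its shadow and foot over the upper-left small compartment. I'll lower it.

Emit:
step_arm([
  [[0,0,2],[0,0,0],5],
  [[0,0,4],[0,0,0],5],
  [[0,0,5],[0,0,0],5],
  [[0,0,5.2],[0,0,0],5],
  [[0,0,5.3],[0,0,0],5],
  [[0,0,5.4],[0,0,0],5],
  [[0,0,5.5],[0,0,0],5],
  [[0,0,5.5],[0,0,0],5],
])

```text
time_s: 14.62
eef_pos: [483.6, 260.0, 27.6]
ee_rot: [0.0, -0.001, 1.0, 0.0]
force: [-2.0, -1.1, 4.7]
grip_width: 0.188
grip_force: 49.9
```

Emit:
step_arm([
  [[0,0,0],[0,0,0],25],
  [[0,0,0],[0,0,0],30],
  [[0,0,0],[0,0,0],32],
  [[0,0,-2],[0,0,0],32],
  [[0,0,-6],[0,0,0],32],
  [[0,0,-11],[0,0,0],60],
  [[0,0,-15],[0,0,0],75],
  [[0,0,-15],[0,0,0],75],
])

```text
time_s: 15.62
eef_pos: [484.5, 260.3, 179.7]
ee_rot: [0.003, -0.001, 1.0, 0.001]
force: [0.6, -0.0, -1.3]
grip_width: 0.748
grip_force: 0.0
```

```bash
python3 go.py 660 2.5 160 58; python3 - <<'E'
from m import *
c=cap('wrist','w8.png')
E
```

```text
shift cm [-17.5  -25.82   2.02] turn [ 0.2  0.3 32.1] | pos [484.5 260.3 179.7] yaw 90.1 F [ 0.6 -0.  -1.3] grip 0.748 0.0 t 15.6
```

View pics/w8.png

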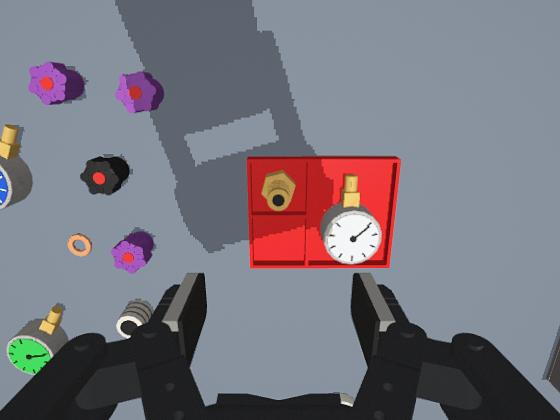

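The adapter stands in the upper-left small compartment at (278,195), and the white gauge is fine. The red kit is done. Next is the green gauge.

Emit:
step_arm([
  [[-3.5,-5,0],[0,0,8],75],
  [[-7,-10,0],[0,0,16],80],
  [[-10.5,-15.5,0],[0,0,24],100],
  [[-14,-20.5,0],[0,0,32],100],
  [[-17.5,-25.8,0],[0,0,32],100],
  [[-17.5,-25.8,2],[0,0,32],100],
  [[-17.5,-25.8,2],[0,0,32],100],
  [[-17.5,-25.8,2],[0,0,32],100],
])

```text
time_s: 16.68
eef_pos: [658.5, 2.9, 156.8]
ee_rot: [-0.0, 0.274, 0.962, 0.0]
force: [-0.3, 0.1, 0.7]
grip_width: 0.999
grip_force: 0.0
```

```bash
python3 - <<'E'
from m import *
from go import go
c=cap('wrist'); pickle.dump(c,open('w9.pkl','wb'))
u=proj(c,[[660,2.5,30]])[0]
m=blob(c,u,green,60); 
ct=max(cv2.findContours(m,0,2)[0],key=cv2.contourArea); e=cv2.fitEllipse(cv2.convexHull(ct)); g=onplane(c,[e[0]],30)[0]
b=blob(c,u,brass,110)
cs=[cv2.moments(k) for k in cv2.findContours(b,0,2)[0] if cv2.contourArea(k)>80]
print(e,g)
for k in cs:
    p=onplane(c,[[k['m10']/k['m00'],k['m01']/k['m00']]],13)[0]; d=p-g; print(k['m00'],p.round(1),np.hypot(*d[:2]).round(1),np.degrees(np.arctan2(d[1],d[0])).round(1))
go(g[0],g[1],9,58)
E
```

```text
((277.0561218261719, 204.52877807617188), (53.2573356628418, 55.60547637939453), 89.76316833496094) [658.53202792   1.13492416  30.        ]
472.0 [626.8  20.9  13. ] 37.4 148.1
shift cm [-0.08 -0.17 14.83] turn [0.  0.  0.2] | pos [658.7   3.  157.3] yaw 58.2 F [ 0.  -0.   0.4] grip 0.996 0.0 t 16.7
```

The green gauge's case is at (658.7, 1.3) with its stem at 148°, which matches a grip line of 58°.

Emit:
step_arm([
  [[-0.1,-0.2,6],[0,0,0],100],
  [[-0.1,-0.2,11],[0,0,0],100],
  [[-0.1,-0.2,14],[0,0,0],100],
  [[-0.1,-0.2,14.8],[0,0,0],100],
  [[-0.1,-0.2,14.8],[0,0,0],100],
  [[-0.1,-0.2,14.8],[0,0,0],100],
  [[-0.1,-0.2,14.8],[0,0,0],60],
  [[-0.1,-0.2,14.8],[0,0,0],40],
], squeeze=60)

```text
time_s: 17.73
eef_pos: [658.8, -0.0, 9.4]
ee_rot: [0.0, 0.275, 0.961, 0.0]
force: [-1.5, -0.3, 5.9]
grip_width: 0.602
grip_force: 4.5
```

Emit:
step_arm([
  [[0,0,0],[0,0,0],30],
  [[0,0,0],[0,0,0],30],
  [[0,0,0],[0,0,0],30],
  [[0,0,0],[0,0,0],30],
])

```text
time_s: 18.23
eef_pos: [659.1, -0.1, 9.9]
ee_rot: [0.001, 0.275, 0.961, 0.0]
force: [-0.5, 0.5, 5.0]
grip_width: 0.585
grip_force: 62.6
```

Emit:
step_arm([
  [[0,0,-1],[0,0,0],30],
  [[0,0,-4],[0,0,0],30],
  [[0,0,-9],[0,0,0],30],
  [[0,0,-15],[0,0,0],30],
  [[0,0,-19],[0,0,0],30],
  [[0,0,-19],[0,0,0],30],
])

```text
time_s: 18.98
eef_pos: [659.5, -0.1, 202.8]
ee_rot: [0.003, 0.275, 0.961, 0.0]
force: [0.1, -0.2, -3.6]
grip_width: 0.581
grip_force: 62.5
```

```bash
python3 go.py 595 -305 200 78.5
```

```text
shift cm [-10.63 -29.29   0.27] turn [  0.1   0.4 -20.4] | pos [ 6.595e+02 -1.000e-01  2.028e+02] yaw 58.1 F [ 0.1 -0.2 -3.6] grip 0.581 62.5 t 19.0
```

Emit:
step_arm([
  [[-1.5,-4,0],[0,0,-5],30],
  [[-3,-9,0],[0,0,-10],30],
  [[-5,-14,0],[0,0,-15],30],
  [[-7,-19,0],[0,0,-20],30],
  [[-8.5,-24,0],[0,0,-20.4],30],
  [[-10.6,-29.3,0],[0,0,-20.4],30],
  [[-10.6,-29.3,0],[0,0,-20.4],30],
  [[-10.6,-29.3,0],[0,0,-20.4],30],
])

```text
time_s: 19.98
eef_pos: [593.4, -304.2, 197.7]
ee_rot: [-0.001, 0.1, 0.995, 0.001]
force: [-0.4, -0.1, -1.3]
grip_width: 0.584
grip_force: 62.6
```

```bash
python3 - <<'E'
from m import *
from go import go
go(595,-305,200,78.5)
c=cap('wrist','w10.png'); pickle.dump(c,open('w10.pkl','wb'))
m=blob(c,proj(c,[[510,-304,15]])[0],yel,150); m=cv2.morphologyEx(m,cv2.MORPH_OPEN,np.ones((3,3)))
ct=max(cv2.findContours(m,0,2)[0],key=cv2.contourArea); h=cv2.convexHull(ct)
r=cv2.minAreaRect(onplane(c,h.reshape(-1,2),15)[:,:2].astype(np.float32));print(r)
q=cv2.approxPolyDP(h,8,True).reshape(-1,2);print(q.tolist(),onplane(c,q,15).round(1)[:,:2].tolist())
E
```

```text
shift cm [-0.17 -0.04 -0.23] turn [ 0.1 -0.1 -0. ] | pos [ 593.4 -304.2  197.7] yaw 78.5 F [-0.4 -0.1 -1.3] grip 0.584 62.6 t 20.0
((502.8753662109375, -338.51141357421875), (63.46689224243164, 104.75543975830078), 77.96345520019531)
[[255, 31], [212, 138], [188, 155], [180, 30]] [[459.0, -296.7], [537.2, -354.1], [547.7, -379.7], [445.2, -357.8]]
```

View pics/w10.png

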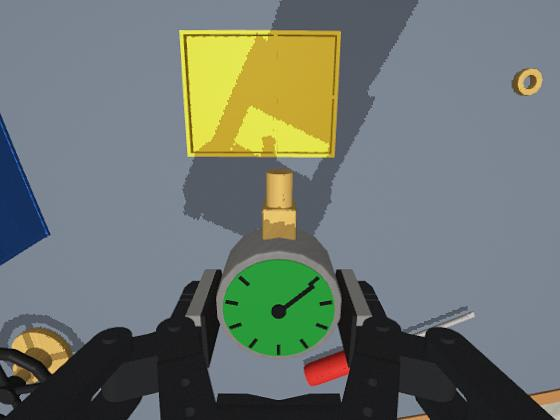

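The yellow tray's corners are at about (180,30), (340,31), (335,157) and (188,155). The shaded part fell out of the mask, so I'll widen the hue range.

```bash
python3 - <<'E'
from m import *
from go import go
c=pickle.load(open('w10.pkl','rb'))
m=blob(c,(262,95),lambda h,s,v:(h>16)&(h<36)&(s>120)&(v>60),108); m[162:]=0; m=cv2.morphologyEx(m,cv2.MORPH_OPEN,np.ones((3,3)))
ct=max(cv2.findContours(m,0,2)[0],key=cv2.contourArea); h=cv2.convexHull(ct)
r=cv2.minAreaRect(onplane(c,h.reshape(-1,2),15)[:,:2].astype(np.float32));print(r)
q=cv2.approxPolyDP(h,8,True).reshape(-1,2);P=onplane(c,q,15)[:,:2];print(q.tolist(),P.round(1).tolist(),P.mean(0))
o=np.array(r[0]); a=np.radians(-11.7); X=np.array([np.cos(a),np.sin(a)]); Y=np.array([-X[1],X[0]])
for n,x,y in(('gaugecase',13,-26.5),('s+',25.75,39.5),('s-',-25.75,39.5)):print(n,(o+x*X+y*Y).round(1))
g=o+13*X-26.5*Y; go(g[0],g[1],45,78.3)
E
```

```text
((510.67364501953125, -303.63543701171875), (134.88265991210938, 105.86871337890625), 78.00332641601562)
[[340, 31], [334, 156], [188, 155], [180, 30]] [[473.0, -227.3], [575.5, -248.6], [547.7, -379.7], [445.2, -357.8]] [ 510.34384363 -303.35231112]
gaugecase [ 518.  -332.2]
s+ [ 543.9 -270.2]
s- [ 493.5 -259.7]
shift cm [ 6.83 -4.32 15.31] turn [ 0.1 -0.1  0.2] | pos [ 593.7 -303.6  198. ] yaw 78.5 F [ 0.5 -0.7 -1. ] grip 0.584 62.6 t 20.0
```

The tray measures 134.9 × 105.9 mm at (510.5, -303.5), yaw -12°. I'll move over the big compartment.

Emit:
step_arm([
  [[3,-2,0],[0,0,0],30],
  [[6.8,-4.3,3],[0,0,0],30],
  [[6.8,-4.3,8],[0,0,0],30],
  [[6.8,-4.3,12],[0,0,0],30],
  [[6.8,-4.3,15],[0,0,0],30],
  [[6.8,-4.3,15],[0,0,0],30],
  [[6.8,-4.3,15],[0,0,0],30],
])

```text
time_s: 20.9
eef_pos: [519.3, -333.2, 50.3]
ee_rot: [0.001, 0.1, 0.995, -0.001]
force: [0.3, -0.0, -1.8]
grip_width: 0.584
grip_force: 62.7
```

```bash
python3 go.py 518 -332.2 14 78.2
```

```text
shift cm [0.16 0.07 3.63] turn [-0.1  0.1  0.4] | pos [ 519.3 -333.2   50.3] yaw 78.6 F [ 0.3 -0.  -1.8] grip 0.584 62.7 t 20.9
```

Emit:
step_arm([
  [[0.1,0.1,0.8],[0,0,0.4],30],
  [[0.1,0.1,1.8],[0,0,0.4],30],
  [[0.1,0.1,2.6],[0,0,0.4],30],
  [[0.1,0.1,3.1],[0,0,0.4],30],
  [[0.1,0.1,3.3],[0,0,0.4],30],
  [[0.1,0.1,3.4],[0,0,0.4],30],
  [[0.1,0.1,3.4],[0,0,0.4],30],
])

```text
time_s: 21.78
eef_pos: [517.7, -332.3, 15.0]
ee_rot: [0.0, 0.104, 0.995, -0.0]
force: [0.8, -1.0, -1.9]
grip_width: 0.586
grip_force: 62.7
```

Emit:
step_arm([
  [[0,0,0.1],[0,0,0],30],
  [[0,0,0.15],[0,0,0],30],
  [[0,0,0.2],[0,0,0],30],
  [[0,0,0.25],[0,0,0],30],
  [[0,0,0.25],[0,0,0],30],
])

```text
time_s: 22.4
eef_pos: [517.8, -332.3, 13.8]
ee_rot: [0.0, 0.104, 0.995, -0.0]
force: [-3.7, 3.1, 12.5]
grip_width: 0.586
grip_force: 63.9
```

Firm contact came at the expected height (13.8). I'll release, rise, and move over the knob at (469, 112).

Emit:
step_arm([
  [[0,0,0],[0,0,0],64],
  [[0,0,0],[0,0,0],75],
  [[0,0,0],[0,0,0],75],
  [[0,0,-2],[0,0,0],75],
  [[0,0,-6],[0,0,0],75],
  [[0,0,-12],[0,0,0],75],
  [[0,0,-17],[0,0,0],75],
  [[0,0,-17],[0,0,0],75],
])

```text
time_s: 23.4
eef_pos: [518.9, -333.2, 188.1]
ee_rot: [0.004, 0.104, 0.995, -0.003]
force: [0.6, 0.4, -1.1]
grip_width: 0.749
grip_force: 0.0
```

```bash
python3 - <<'E'
from m import *
from go import go
c=pickle.load(open('w4.pkl','rb')); 
C={n:pickle.load(open(n+'0.pkl','rb')) for n in['scene','side']}
def dots(c):
    hsv=cv2.cvtColor(c['img'],cv2.COLOR_RGB2HSV).astype(int); m=red(hsv[...,0],hsv[...,1],hsv[...,2]).astype(np.uint8)
    for k in cv2.findContours(m,0,2)[0]:
        a=cv2.contourArea(k)
        if 4<a<300:
            M=cv2.moments(k); u=[M['m10']/M['m00'],M['m01']/M['m00']]; print(np.round(u),a,onplane(c,[u],34)[0,:2].round(1))
dots(C['side']); print(); dots(C['scene'])
go(469,112,190,90)
E
```

```text
[231. 186.] 25.5 [468.2 112.4]

[286. 169.] 8.0 [469.7 112.1]
shift cm [14.06 42.53 -0.52] turn [ -0.3   0.4 -11.9] | pos [ 518.9 -333.2  188.1] yaw 78.1 F [ 0.6  0.4 -1.1] grip 0.749 0.0 t 23.4
```

Emit:
step_arm([
  [[14,42.5,0],[0,0,-12],75],
  [[14,42.5,0],[0,0,-12],75],
  [[14,42.5,0],[0,0,-12],75],
  [[14,42.5,0],[0,0,-12],75],
  [[14,42.5,0],[0,0,-12],75],
  [[14,42.5,0],[0,0,-12],75],
  [[14,42.5,0],[0,0,-12],75],
  [[14,42.5,0],[0,0,-12],75],
])

```text
time_s: 24.4
eef_pos: [467.2, 115.5, 182.4]
ee_rot: [-0.0, -0.003, 1.0, 0.0]
force: [-1.1, -1.6, -0.0]
grip_width: 0.749
grip_force: 0.0
```

Emit:
step_arm([
  [[0,0,0],[0,0,0],75],
  [[0,0,0],[0,0,0],75],
])

```text
time_s: 24.65
eef_pos: [468.6, 111.3, 182.3]
ee_rot: [-0.0, 0.0, 1.0, -0.0]
force: [-0.7, -0.2, -0.3]
grip_width: 0.752
grip_force: 0.0
```

```bash
python3 - <<'E'
from m import *
from go import go
go(469,112,190,90)
c=cap('wrist','w11.png'); pickle.dump(c,open('w11.pkl','wb'))
hsv=cv2.cvtColor(c['img'],cv2.COLOR_RGB2HSV).astype(int); m=red(hsv[...,0],hsv[...,1],hsv[...,2]).astype(np.uint8)
for k in cv2.findContours(m,0,2)[0]:
    a=cv2.contourArea(k)
    if 20<a<300:
        M=cv2.moments(k); u=[M['m10']/M['m00'],M['m01']/M['m00']]; p=onplane(c,[u],34)[0,:2]
        d=p-[469,112]
        print(np.round(u),a,p.round(1),c['img'][int(u[1])-3:int(u[1])+4,int(u[0])+9:int(u[0])+11].mean((0,1)).round(), np.hypot(*d).round(),np.degrees(np.arctan2(d[1],d[0])).round())
E
```

```text
shift cm [-0.04  0.07 -0.77] turn [-0. -0. -0.] | pos [468.6 111.3 182.3] yaw 90.0 F [-0.7 -0.2 -0.3] grip 0.752 0.0 t 24.6
[293. 273.] 61.0 [541.8 124.4] [166.  88. 189.] 74.0 10.0
[277. 196.] 114.5 [468.7 109.9] [36. 36. 36.] 2.0 -97.0
[326. 114.] 98.5 [400.9 149. ] [166.  96. 186.] 78.0 151.0
[238. 103.] 103.5 [393.1  79.8] [128.  70. 147.] 82.0 -157.0
```

The knob is at (468.7, 110), and the purple ones are 74 mm or more away along ±x. A grip along y is clear.

Emit:
step_arm([
  [[0,-0.1,6],[0,0,0],75],
  [[0,-0.1,11],[0,0,0],75],
  [[0,-0.1,15],[0,0,0],75],
  [[0,-0.1,16.7],[0,0,0],75],
  [[0,-0.1,16.7],[0,0,0],75],
  [[0,-0.1,16.7],[0,0,0],60],
  [[0,-0.1,16.7],[0,0,0],40],
  [[0,-0.1,16.7],[0,0,0],15],
], squeeze=40)

```text
time_s: 25.7
eef_pos: [468.9, 111.5, 16.3]
ee_rot: [0.001, -0.001, 1.0, -0.0]
force: [-1.3, -0.6, 5.4]
grip_width: 0.322
grip_force: 39.0
```

Emit:
step_arm([
  [[0,0,0],[0,0,0],15],
  [[0,0,0],[0,0,0],15],
  [[0,0,0],[0,0,0],15],
  [[0,0,0],[0,0,0],15],
])

```text
time_s: 26.2
eef_pos: [468.9, 111.5, 16.3]
ee_rot: [0.001, -0.001, 1.0, -0.0]
force: [-1.0, -1.9, 5.8]
grip_width: 0.326
grip_force: 39.0
```

Emit:
step_arm([
  [[0,0,-1],[0,0,0],15],
  [[0,0,-4],[0,0,0],15],
  [[0,0,-9],[0,0,0],15],
  [[0,0,-13],[0,0,0],15],
  [[0,0,-13],[0,0,0],15],
])

```text
time_s: 26.82
eef_pos: [469.7, 111.7, 148.6]
ee_rot: [0.003, -0.001, 1.0, -0.0]
force: [-0.5, -0.6, -1.9]
grip_width: 0.321
grip_force: 39.5
```

```bash
python3 go.py 493.5 -259.7 100 78
```

```text
shift cm [ -2.28 -37.14   4.87] turn [ 0.   0.4 12.1] | pos [469.7 111.7 148.6] yaw 90.1 F [-0.5 -0.6 -1.9] grip 0.321 39.5 t 26.8
```

Emit:
step_arm([
  [[-2.3,-37.1,0],[0,0,12],15],
  [[-2.3,-37.1,0],[0,0,12],15],
  [[-2.3,-37.1,0],[0,0,12],15],
  [[-2.3,-37.1,0],[0,0,12],15],
  [[-2.3,-37.1,0],[0,0,12],15],
  [[-2.3,-37.1,0],[0,0,12],15],
  [[-2.3,-37.1,4],[0,0,12],15],
  [[-2.3,-37.1,8],[0,0,12],15],
])

```text
time_s: 27.82
eef_pos: [491.3, -259.8, 63.5]
ee_rot: [-0.0, 0.104, 0.995, 0.0]
force: [0.1, 0.0, -0.5]
grip_width: 0.32
grip_force: 39.7
```

Emit:
step_arm([
  [[0,0,0],[0,0,0],15],
  [[0,0,0],[0,0,0],15],
  [[0,0,0],[0,0,0],15],
])

```text
time_s: 28.2
eef_pos: [492.6, -259.8, 66.9]
ee_rot: [0.001, 0.104, 0.995, -0.001]
force: [-0.0, -0.0, -1.4]
grip_width: 0.316
grip_force: 39.7
```

```bash
python3 - <<'E'
from m import *
from go import go
go(493.5,-259.7,20,78)
c=cap('wrist','w12.png'); pickle.dump(c,open('w12.pkl','wb'))
E
```

```text
shift cm [-0.07  0.03  4.69] turn [-0.1  0.1  0.1] | pos [ 492.6 -259.8   66.9] yaw 78.1 F [-0.  -0.  -1.4] grip 0.316 39.7 t 28.2
```

View pics/w12.png

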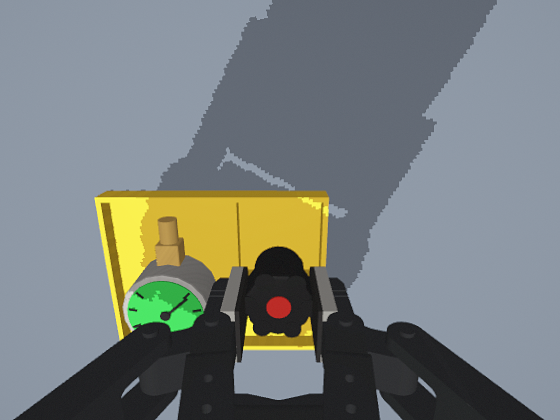

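The knob is held upright at (278,300), and the green gauge lies flat in the big compartment at (167,310). I'll lower the knob.

Emit:
step_arm([
  [[-0.1,0,1.5],[0,0,0],15],
  [[-0.1,0,3],[0,0,0],15],
  [[-0.1,0,4],[0,0,0],15],
  [[-0.1,0,4.4],[0,0,0],15],
  [[-0.1,0,4.6],[0,0,0],15],
  [[-0.1,0,4.7],[0,0,0],15],
  [[-0.1,0,4.8],[0,0,0],15],
  [[-0.1,0,4.8],[0,0,0],15],
])

```text
time_s: 29.25
eef_pos: [493.1, -259.5, 20.2]
ee_rot: [0.0, 0.103, 0.995, -0.0]
force: [-11.8, 8.8, 29.3]
grip_width: 0.323
grip_force: 42.6
```

Emit:
step_arm([
  [[0,0,-0.15],[0,0,0],15],
  [[0,0,-0.15],[0,0,0],40],
  [[0,0,-0.15],[0,0,0],43],
  [[0,0,-0.15],[0,0,0],43],
  [[0,0,-2],[0,0,0],43],
  [[0,0,-7],[0,0,0],43],
  [[0,0,-13],[0,0,0],60],
  [[0,0,-15],[0,0,0],75],
])

```text
time_s: 30.25
eef_pos: [493.9, -260.3, 170.9]
ee_rot: [0.002, 0.104, 0.995, -0.002]
force: [-0.3, -0.2, -0.0]
grip_width: 0.747
grip_force: 0.0
```

```bash
python3 go.py 622 114 170 78
```

```text
shift cm [-4.820e+00  3.927e+01  1.000e-02] turn [-0.1  0.3  0.1] | pos [ 493.9 -260.3  170.9] yaw 78.1 F [-0.3 -0.2 -0. ] grip 0.747 0.0 t 30.2
```

Emit:
step_arm([
  [[-4.8,39.3,0],[0,0,0],75],
  [[-4.8,39.3,0],[0,0,0],75],
  [[-4.8,39.3,0],[0,0,0],75],
  [[-4.8,39.3,0],[0,0,0],75],
  [[-4.8,39.3,0],[0,0,0],75],
  [[-4.8,39.3,0],[0,0,0],75],
  [[-4.8,39.3,0],[0,0,0],75],
  [[-4.8,39.3,0],[0,0,0],75],
])

```text
time_s: 31.25
eef_pos: [621.0, 115.8, 166.8]
ee_rot: [-0.0, 0.103, 0.995, -0.0]
force: [0.0, -0.6, 0.1]
grip_width: 0.752
grip_force: 0.0
```

Emit:
step_arm([
  [[0,0,0],[0,0,0],75],
  [[0,0,0],[0,0,0],75],
  [[0,0,0],[0,0,0],75],
])

```text
time_s: 31.62
eef_pos: [621.0, 114.1, 167.5]
ee_rot: [0.0, 0.104, 0.995, -0.0]
force: [0.1, -0.1, -0.7]
grip_width: 0.75
grip_force: 0.0
```

```bash
python3 - <<'E'
from m import *
from go import go
c=cap('wrist','w13.png'); pickle.dump(c,open('w13.pkl','wb'))
u=proj(c,[[622,114,30]])[0]; print(u)
for f,n in((lambda h,s,v:v<60,'bore'),(lambda h,s,v:(s<40)&(v>130),'light')):
    m=blob(c,u,f,30)
    for k in cv2.findContours(m,0,2)[0]:
        if cv2.contourArea(k)>30: (x,y),r=cv2.minEnclosingCircle(k); print(n,x,y,r,cv2.contourArea(k),onplane(c,[[x,y]],30)[0].round(1))
go(622,114,13,78)
E
```

```text
[278.86734884 200.75220844]
bore 277.10784912109375 199.9901885986328 9.943659782409668 276.0 [621.1 112.7  30. ]
light 277.2903137207031 199.16128540039062 16.535911560058594 785.5 [620.4 113.   30. ]
shift cm [-1.000e-01 -1.000e-02  1.544e+01] turn [-0.  0.  0.] | pos [621.  114.3 167.4] yaw 78.0 F [ 0.  -0.2 -0.1] grip 0.749 0.0 t 31.7
```

The coupling is at (621, 113). I'll descend and grip.

Emit:
step_arm([
  [[0,-0.1,6],[0,0,0],75],
  [[0,-0.1,11],[0,0,0],75],
  [[0,-0.1,14],[0,0,0],75],
  [[0,-0.1,15.5],[0,0,0],75],
  [[0,-0.1,15.5],[0,0,0],75],
  [[0,-0.1,15.5],[0,0,0],60],
  [[0,-0.1,15.5],[0,0,0],40],
  [[0,-0.1,15.5],[0,0,0],15],
], squeeze=50)

```text
time_s: 32.67
eef_pos: [621.4, 114.1, 13.6]
ee_rot: [0.001, 0.104, 0.995, 0.0]
force: [-0.1, 0.4, 5.0]
grip_width: 0.307
grip_force: 48.9
```

Emit:
step_arm([
  [[0,0,0],[0,0,0],15],
  [[0,0,0],[0,0,0],15],
  [[0,0,0],[0,0,0],15],
  [[0,0,0],[0,0,0],15],
])

```text
time_s: 33.17
eef_pos: [621.4, 114.1, 13.6]
ee_rot: [0.001, 0.104, 0.995, 0.0]
force: [-1.6, 0.8, 6.1]
grip_width: 0.309
grip_force: 49.0
```

Emit:
step_arm([
  [[0,0,-1],[0,0,0],15],
  [[0,0,-4],[0,0,0],15],
  [[0,0,-9],[0,0,0],15],
  [[0,0,-13],[0,0,0],15],
  [[0,0,-13],[0,0,0],15],
])

```text
time_s: 33.8
eef_pos: [622.2, 114.2, 146.3]
ee_rot: [0.003, 0.104, 0.995, 0.0]
force: [-0.2, 0.0, -1.6]
grip_width: 0.306
grip_force: 49.2
```

```bash
python3 go.py 544 -270 100 78
```

```text
shift cm [ -0.24 -39.21   4.57] turn [0.1 0.4 0.1] | pos [622.2 114.2 146.3] yaw 78.1 F [-0.2  0.  -1.6] grip 0.306 49.2 t 33.8
```

Emit:
step_arm([
  [[-0.2,-39.2,0],[0,0,0],15],
  [[-0.2,-39.2,0],[0,0,0],15],
  [[-0.2,-39.2,0],[0,0,0],15],
  [[-0.2,-39.2,0],[0,0,0],15],
  [[-0.2,-39.2,0],[0,0,0],15],
  [[-0.2,-39.2,0],[0,0,0],15],
  [[-0.2,-39.2,0],[0,0,0],15],
  [[-0.2,-39.2,4],[0,0,0],15],
])

```text
time_s: 34.8
eef_pos: [542.5, -271.7, 103.5]
ee_rot: [0.002, 0.105, 0.995, -0.001]
force: [0.5, 0.4, -0.9]
grip_width: 0.301
grip_force: 49.4
```

Emit:
step_arm([
  [[0,0,2],[0,0,0],15],
  [[0,0,3],[0,0,0],15],
  [[0,0,3],[0,0,0],15],
  [[0,0,3],[0,0,0],15],
])

```text
time_s: 35.3
eef_pos: [542.3, -269.9, 73.2]
ee_rot: [0.001, 0.104, 0.995, -0.0]
force: [-0.7, -0.4, -1.6]
grip_width: 0.303
grip_force: 49.4
```

```bash
python3 go.py 544 -270 17.6 78
```

```text
shift cm [-0.16  0.03  5.56] turn [-0.   0.1  0.1] | pos [ 542.3 -269.9   73.2] yaw 78.1 F [-0.7 -0.4 -1.6] grip 0.303 49.4 t 35.3
```

Emit:
step_arm([
  [[-0.2,0,2],[0,0,0],15],
  [[-0.2,0,4],[0,0,0],15],
  [[-0.2,0,5],[0,0,0],15],
  [[-0.2,0,5.3],[0,0,0],15],
  [[-0.2,0,5.45],[0,0,0],15],
  [[-0.2,0,5.5],[0,0,0],15],
  [[-0.2,0,5.55],[0,0,0],15],
  [[-0.2,0,5.55],[0,0,0],15],
])

```text
time_s: 36.3
eef_pos: [544.1, -270.5, 17.6]
ee_rot: [0.0, 0.104, 0.995, -0.0]
force: [-2.7, 0.7, 5.9]
grip_width: 0.307
grip_force: 49.8
```

Contact came at 17.6 as expected. I'll release, rise and check.

Emit:
step_arm([
  [[0,0,0],[0,0,0],36],
  [[0,0,0],[0,0,0],41],
  [[0,0,0],[0,0,0],41],
  [[0,0,-2],[0,0,0],41],
  [[0,0,-7],[0,0,0],41],
  [[0,0,-13],[0,0,0],60],
  [[-4,0,-18],[0,0,0],75],
  [[-4,0,-18],[0,0,0],75],
])

```text
time_s: 37.3
eef_pos: [585.6, -279.6, 201.1]
ee_rot: [0.004, 0.103, 0.995, -0.002]
force: [-0.2, -0.8, -1.1]
grip_width: 0.746
grip_force: 0.0
```

Emit:
step_arm([
  [[0,0,0],[0,0,0],75],
  [[0,0,0],[0,0,0],75],
])

```text
time_s: 37.55
eef_pos: [582.1, -278.2, 195.2]
ee_rot: [-0.001, 0.104, 0.995, 0.001]
force: [0.3, -0.2, 1.0]
grip_width: 0.748
grip_force: 0.0
```

```bash
python3 - <<'E'
from h import *
a=cap('wrist')['img']; b=cap('scene')['img']
im=np.hstack([cv2.resize(a,(448,336)),cv2.resize(b[100:370,120:400],(350,336),interpolation=2)])
cv2.imwrite('pics/fin.png',im[...,::-1])
E
```

```text
(no output)
```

View pics/fin.png

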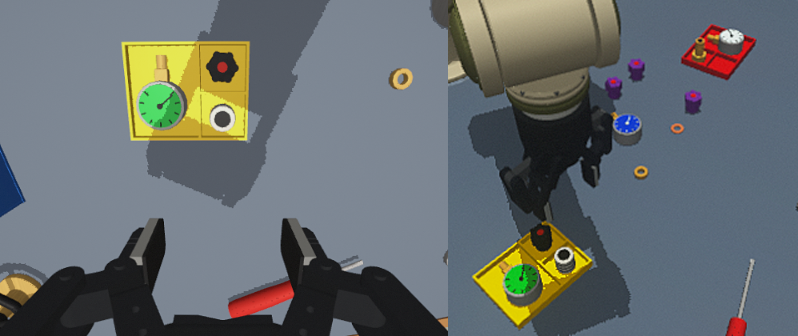

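The final view shows the green gauge at (160,105), knob (222,67) and coupling (222,118) in the yellow tray. The red kit is intact and the blue gauge hasn't moved.

```bash
python3 -c "
from rig import ctrl
print(ctrl.finish_job())"
```

```text
the job is handed in; nothing more can be done
None
```

Both kits are made up as asked, with the blue-dial gauge left in place, and the job is handed in at about 38 s of the 120 s allowed; the hand-in gave no verdict.

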